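Index a ring-dividing fixture and clamp its arbor

TASK

On the small dividing fixture, first turn the black index knob until its white pointer lines up with the red mark on the dial. Then lift the U-shaped clamp by its orange tab off its wooden rest and lower it astride the steel arbor, both legs through the two holes of the bracket, until its shoulders sit flat on the bracket; let go of it, leave the knob on the mark, and do not disturb the white-lidded pot, the blue tin or the black loupe.

Things in the scene. Friction and masses are not known exactly. Their poses are not given: they have to be found in the camera images.
- index_knob (a joint): turning angle of the index knob in rad, about the vertical, counter-clockwise seen from above is positive. At 0 the pointer points along the fixture's -x. Stops at -1.6 and +1.6; stiff by about 0.05 N m, stays where it is left. Geared to the steel arbor, which turns with it
- knob_grip (a point): on the knob's axis, 21 mm above the dial face, at the height to grip. Black knob: round skirt 52 mm across, 6 mm high; on it an upright grip bar 46 mm long (this frame's x), 14 mm thick (y), top 15 mm above this point. Pinch the bar across its 14 mm. The frame turns with the knob; its -x is where the pointer points, z up
- knob_pointer (a point): outer tip of the white pointer line on the knob, 26 mm from the knob's axis, along the knob's -x; axes as knob_grip
- index_mark (a point): red mark on the aluminium dial (81 mm across, fixed, dark ticks every 15 degrees) under the knob, 30 mm from the knob's axis along this frame's -x, z up. On the mark, the x axes of knob_pointer and index_mark agree. The knob must turn counter-clockwise from its start, by 0.55 to 1.5 rad
- fixture: dividing fixture, fixed: dark base plate 96 (x) x 170 mm (y from -78 to +92), 12 mm thick, origin under it, z up. Green gear head 84 x 84 mm centred at y = +48 mm, top at z = 74, on it dial (top 78) and knob (top 114 mm). The steel arbor, 24 mm thick, runs from the head along -y at z = 48 mm (top at 60), ends at y = -96 mm, with a brass ring near its end
- bracket_top (a point): centre of the top face of the aluminium bracket, 34 mm above the bench, at y = -57 mm in the fixture's frame, under the arbor; axes as the fixture. The bracket is 76 (x) x 30 (y) x 22 mm, with two vertical holes 10 mm wide, 22 mm deep, chamfered 2 mm, centred at x = -22 and +22 mm from this point, one on each side of the arbor
- u_clamp: loose steel U clamp, 100 to 200 g, origin midway between the legs at shoulder level, z up. Legs at x = -22 and +22 mm: 10 x 12 mm thick above the shoulders, below them round pins 6 mm thick, 16 mm long. Crown bar 54 (x) x 14 (y), z = 29 to 38 mm; on it the orange tab 26 (x) x 12 (y), z = 38 to 68 mm. Fits either way round. Seated: origin at bracket_top, x along the bracket's x
- rest: wooden rest (fixed) with the clamp astride at the start: block 30 (x) x 50 (y) mm, 56 mm high, on a foot 85 x 70 x 7 mm; origin at the centre of its underside. The clamp's crown lies on the block's top, so its origin stands 27 mm above the bench, its x along the rest's x
- pot: bystander: round pot with a white lid, 45 mm across, 25 mm high; origin under its centre
- tin: bystander: flat blue tin, 73 x 112 x 28 mm; origin under its centre
- loupe: bystander: black loupe standing on its flange, 38 mm across, 32 mm high; origin under its centre
Not all that is in view belongs to the job. Leave any yellow look-alike of the u_clamp alone.

How it is judged:
By the outcome, as a careful person would: the job done as asked, in the order asked, and still so for the second after the job is handed in, with the robot touching nothing.
It also fails if it takes over 53 s, if anything falls off the work surface, if the arm or the gripper's body presses on something with over 40 N, if the wrist force passes 120 N, or if a joint passes its speed limit or range.

ROBOT

A 7-joint arm with a two-finger parallel gripper is mounted at the origin on a cart in front of the work surface, level with it; the furniture and walls round the work are solid. World frame = base frame: x ahead of the robot, y to its left, z up, the work surface at z = 0. Lengths are in m, angles in rad, forces in N, time in s.
With the tool pointing down it reaches from about 0.4 to 0.85 m from the base axis. Payload 10.4 kg.
Tool frame: the origin (TCP) lies at the very end of the fingers, on their centre line; the grasp point (between the pads) lies 19 mm behind it (manip.hold_point_z is the distance from the TCP to the grasp point, in m); z points along the fingers, y is the direction in which the jaws open and shut (so a half turn about z gives the same grasp; the last joint's range is limited). The gripper opens to 85 mm and grips with 20 to 120 N. Pads are 22 mm wide; open, the fingers measure 114 mm over their backs; the gripper's body (76 mm by 85 mm) begins 54 mm behind the grasp point. The pads swing forward as they close: fully open they stand 13 mm farther back than shut.
Start: joints at [-1.325, 0.332, -0.065, 1.46, 0.022, 1.35, -0.088], TCP at [0.166, 0.603, 0.192] pointing down, gripper open.
Joint ranges: [-2.6, 2.6], [-0.5, 2.12], [-1.47, 1.34], [0.16, 2.42], [-1.27, 4.41], [0.06, 2.06], [-2.6, 2.6]. Speed limits (rad/s): [2.22, 2.22, 2.79, 2.79, 3.14, 3.14, 3.14].

INTERFACE

Orientations are given as [roll, pitch, yaw] about the fixed x, y, z axes, in that order (R = Rz(yaw) Ry(pitch) Rx(roll)).
In Python, from cell import manip, vision gives the robot as it stands.
- The arm moves only by the tool arm_command, never from a script. Its argument "moves" is a list of rows, each an object of numbers: "x", "y", "z": the shift along the tool's x, y, z in m; "wx", "wy", "wz": the turn, a rotation vector about the tool's x, y, z in rad. In form: [{"x": .., "y": .., "z": .., "wx": .., "wy": .., "wz": ..}, ...]. A call has exactly 10 rows; each row shifts and turns the commanded pose from where the row before left it, along the tool's axes as they then stand; what a row does not reach is not made up. A row lasts 1/10 s, in which the tool goes at most 50 mm and 8.59 degrees, less where a joint would pass 70% of its speed; a pose out of reach is approached as far as the arm can. A call with a gripper value outside its range is refused whole. "grip" is the finger opening in m, from 0 to 0.0854, set as the call begins (left out, the last holds). The fingers move at their own pace and stop on an object; the grip force is fixed at half the most. Time passes only in rows, so rows that do not move let the fingers close, or fill a call up. It gives the time, the measured TCP pose, the force and the opening at its end, in the units of the state.
- manip.state(): the state, without advancing time (a new reading comes with each control period).
- vision.grab_frame(name): name is "scene" or "top"; returns a dict with "pixels" (384x512x3 uint8, red, green, blue), "depth" (384x512 float32, m along the optical axis (not along the pixel's ray), 0 where there is no reading), "intrinsics" (3x3 intrinsics, pixels), "distortion" ([k1, k2, p1, p2, k3] as OpenCV has them; the pictures are not rectified), "T" (4x4, takes a point from camera to world coordinates). Camera axes: x right, y down, z forward; pixel columns grow to the right and rows downward; lengths in m; the calibration is good to about 2 mm. A picture is of the moment at which its call begins.
- manip.finish_job(): hands the job in, once; it reports no verdict.
The state is a dict: "time_s": time; "joints": joint angles; "qvel": joint speeds; "joint_torque": joint torques, N m; "tool_pos": TCP position; "eef_rot": TCP orientation; "ft_force": force on the tool from outside, world axes, zero at the start; "torque": the same for the moment, N m; "finger_gap": finger opening in m.
Only numpy, scipy, OpenCV 4.12 (cv2) and the standard library are available. Lean on these libraries where they do the work, as an engineer would, in place of code of your own. Each camera call takes 0.05 s, during which the arm holds its last target. There are 200 camera calls.

## Working session

There is one attempt and no reset: what is moved stays moved. The work goes in short steps, Python scripts to look and compute and a tool call to move; the robot and the scene stay as the last step left them, time stands still between calls to the robot, and variables do not carry over. Pictures are saved under pics/ and viewed, about 8 in all and at most 12, crops included, and the job is handed in when it is done.

Besides the shell and the picture viewer there is one more tool, called after "Call:" by a JSON object that holds its "fn" and its "kwargs". arm_command: Moves the arm, as the interface text tells. Its arguments: {"type":"object","properties":{"moves":{"type":"array"},"grip":{"type":"number"}},"required":["moves"]}

```bash
mkdir -p pics; ls; cat > h.py <<'E'
import numpy as np, cv2, pickle
from cell import manip, vision
def grab(n):
    f=vision.grab_frame(n); pickle.dump(f,open(n+'.pkl','wb')); return f
def load(n): return pickle.load(open(n+'.pkl','rb'))
def ray(f,uv):
    p=cv2.undistortPoints(np.array(uv,float).reshape(-1,1,2),np.array(f['intrinsics']),np.array(f['distortion'],float)).reshape(-1,2)
    T=np.array(f['T']); return T[:3,3],np.c_[p,np.ones(len(p))]@T[:3,:3].T
def plane(f,uv,z):
    o,d=ray(f,uv); return o+d*((z-o[2])/d[:,2])[:,None]
def cloud(f):
    h,w=f['depth'].shape; v,u=np.mgrid[:h,:w]
    o,d=ray(f,np.stack([u,v],-1).reshape(-1,2)); return (o+d*f['depth'].reshape(-1,1)).reshape(h,w,3)
def proj(f,P):
    T=np.linalg.inv(np.array(f['T'])); r=cv2.Rodrigues(T[:3,:3])[0]
    return cv2.projectPoints(np.array(P,float).reshape(-1,3),r,T[:3,3],np.array(f['intrinsics']),np.array(f['distortion'],float))[0].reshape(-1,2)
def save(im,n): cv2.imwrite('pics/'+n,im[...,::-1])
E
python3 - <<'E'
from h import *
for n in('top','scene'):
    f=grab(n); save(cv2.resize(f['pixels'],(768,576)),n+'0.png'); print(n,np.round(f['T'],3).tolist(),np.round(f['intrinsics'],0).tolist())
s=manip.state(); print({k:np.round(v,3).tolist() for k,v in s.items()})
E
```

```text
pics
top [[0.014, -0.993, 0.119, 0.498], [-1.0, -0.013, 0.013, 0.141], [-0.011, -0.119, -0.993, 0.943], [0.0, 0.0, 0.0, 1.0]] [[350.0, 0.0, 254.0], [0.0, 350.0, 192.0], [0.0, 0.0, 1.0]]
scene [[-0.515, -0.335, 0.789, -0.072], [-0.857, 0.212, -0.47, 0.558], [-0.009, -0.918, -0.397, 0.429], [0.0, 0.0, 0.0, 1.0]] [[366.0, 0.0, 257.0], [0.0, 366.0, 190.0], [0.0, 0.0, 1.0]]
{'time_s': 0.1, 'joints': [-1.325, 0.333, -0.065, 1.461, 0.022, 1.35, -0.089], 'qvel': [0.001, -0.001, 0.002, 0.001, -0.001, 0.001, -0.0], 'joint_torque': [0.001, -62.675, 0.049, -39.243, 0.016, 0.007, -0.0], 'tool_pos': [0.166, 0.602, 0.191], 'eef_rot': [-3.14, 0.0, 2.873], 'ft_force': [-0.338, 0.553, -0.567], 'torque': [0.005, -0.006, -0.021], 'finger_gap': 0.085}
```

View pics/top0.png

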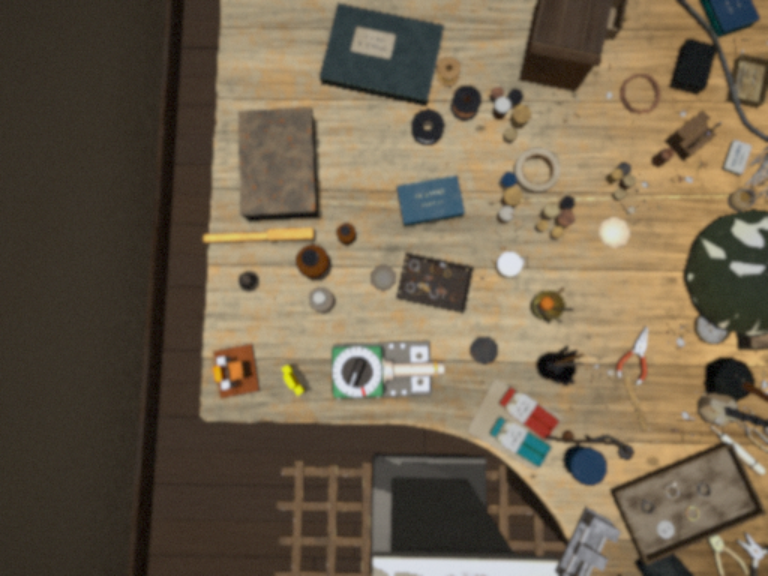

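View pics/scene0.png

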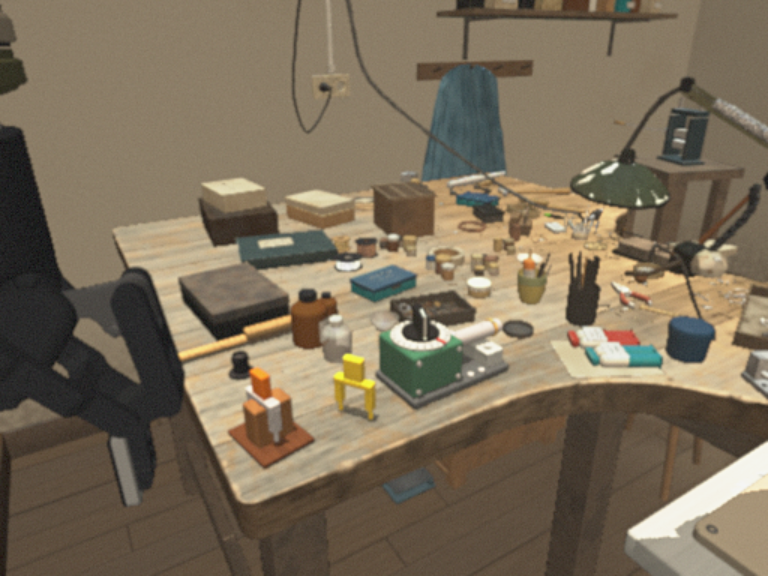

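Top view: candidates for the clamp are the orange-tabbed one on the rest at (232,370) and the yellow look-alike at (292,380). The description picks the orange one. The fixture is at (380,370), the pot at (510,264), the tin at (430,200) and the loupe at (248,281).

```bash
python3 - <<'E'
from h import *
f=load('top'); g=load('scene'); im=f['pixels']
a=cv2.resize(im[220:275,130:300],None,fx=4.6,fy=4.6,interpolation=cv2.INTER_CUBIC)
b=cv2.resize(g['pixels'][195:315,150:350],None,fx=3.2,fy=3.2,interpolation=cv2.INTER_CUBIC)[:345]
c=np.zeros((600,790,3),np.uint8); c[:a.shape[0],:a.shape[1]]=a[:,:790]; c[254:254+b.shape[0],:b.shape[1]]=b[:346]; save(c,'crop1.png')
P=cloud(f); hsv=cv2.cvtColor(im,cv2.COLOR_RGB2HSV)
def rep(n,m):
    k,l,s,ce=cv2.connectedComponentsWithStats(m.astype(np.uint8))
    for i in range(1,k):
        if s[i,4]>12:
            q=P[l==i]; print(n,ce[i].round(1),s[i].tolist(),'med',np.median(q,0).round(3),'zmax',np.percentile(q[:,2],95).round(3))
roi=np.zeros(im.shape[:2],bool); roi[215:275,130:310]=1
rep('green',roi&(cv2.inRange(hsv,(45,80,30),(90,255,255))>0))
rep('orange',roi&(cv2.inRange(hsv,(8,190,150),(20,255,255))>0))
rep('red',roi&(cv2.inRange(hsv,(0,110,80),(7,255,255))>0))
rep('white',roi&(cv2.inRange(hsv,(0,0,165),(180,60,255))>0))
rep('z>.07',roi&(P[...,2]>.07)); rep('z>.1',roi&(P[...,2]>.095))
rep('dark',roi&(hsv[...,2]<70)&(P[...,2]>.08))
E
```

```text
green [251.1 233.5] [246, 231, 9, 8, 41] med [0.5   0.157 0.072] zmax 0.074
green [224.1 234.1] [222, 232, 7, 7, 27] med [0.497 0.223 0.072] zmax 0.075
green [252.  260.2] [247, 255, 9, 9, 40] med [0.433 0.153 0.072] zmax 0.075
green [224.6 261.5] [222, 257, 8, 8, 31] med [0.429 0.222 0.072] zmax 0.074
orange [156.6 246.6] [153, 243, 8, 9, 27] med [0.464 0.393 0.055] zmax 0.057
white [256.4 246.4] [222, 230, 68, 35, 1098] med [0.468 0.144 0.068] zmax 0.079
white [146.7 240.1] [144, 237, 6, 7, 31] med [0.479 0.416 0.064] zmax 0.076
white [293.8 245.8] [291, 242, 6, 8, 32] med [0.469 0.049 0.055] zmax 0.06
white [149.6 256.4] [147, 254, 6, 6, 33] med [0.438 0.407 0.063] zmax 0.065
z>.07 [237.8 246.9] [220, 229, 37, 37, 1080] med [0.466 0.187 0.077] zmax 0.112
z>.07 [146.1 248. ] [142, 243, 9, 11, 82] med [0.461 0.408 0.092] zmax 0.095
z>.07 [192.7 253. ] [188, 248, 10, 11, 60] med [0.45  0.297 0.082] zmax 0.084
z>.1 [236.9 247.7] [231, 238, 12, 20, 121] med [0.464 0.188 0.112] zmax 0.114
dark [238.8 246. ] [233, 239, 11, 18, 85] med [0.471 0.184 0.11 ] zmax 0.113
```

View pics/crop1.png

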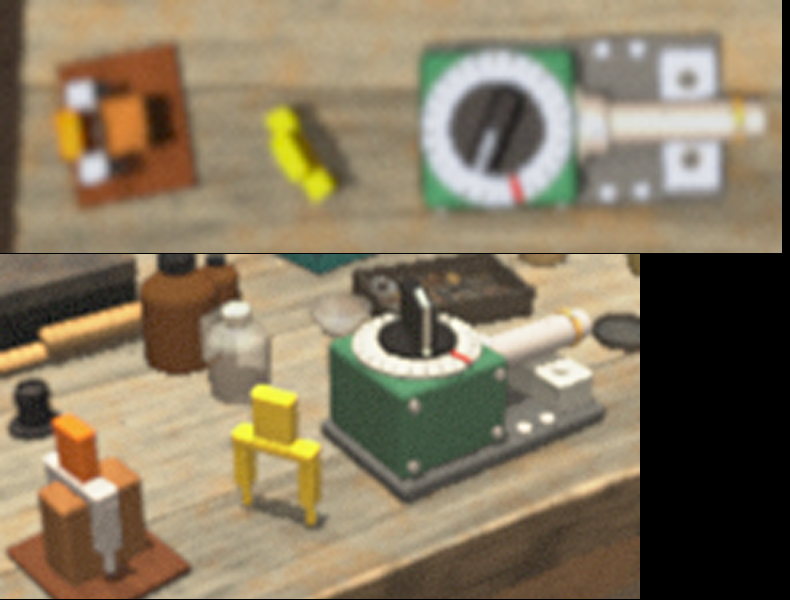

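```bash
cat > meas.py <<'E'
from h import *
from scipy.optimize import least_squares
f=load('top'); im=f['pixels']; P=cloud(f); h=cv2.cvtColor(im,cv2.COLOR_RGB2HSV)
roi=np.zeros(im.shape[:2],bool); roi[222:272,130:300]=1
def pca(q):
    q=q[:,:2]; c=q.mean(0); w,v=np.linalg.eigh(np.cov((q-c).T)); return c,v[:,1],np.sqrt(w)
def px(m): v,u=np.nonzero(m); return np.c_[u,v]
deg=lambda d:np.degrees(np.arctan2(d[1],d[0])).round(1)
# green head -> min area rect of head top (green+dial) via hull
m=roi&(cv2.inRange(h,(45,80,30),(90,255,255))>0)&(P[...,2]>.068); q=plane(f,px(m),.074)[:,:2]
r=cv2.minAreaRect((q*1000).astype(np.float32)); print('head',r)
# dial outer circle: white on dial
m=roi&(abs(P[...,2]-.078)<.006)&(cv2.inRange(h,(0,0,140),(180,70,255))>0); m[:, 257:]=0
q=plane(f,px(m),.078)[:,:2]; (cx,cy),rad=cv2.minEnclosingCircle((q*1000).astype(np.float32)); print('dial',cx,cy,rad); C=np.array([cx,cy])/1000
# arbor
m=roi&(cv2.inRange(h,(0,0,130),(180,90,255))>0)&(P[...,2]>.052)&(P[...,2]<.066); m[:,:265]=0; m[:,292:]=0
q=plane(f,px(m),.058); print('arbor',len(q),pca(q),deg(pca(q)[1]),q.min(0),q.max(0))
# bracket top white
m=roi&(cv2.inRange(h,(0,0,130),(180,60,255))>0)&(abs(P[...,2]-.034)<.006); q=plane(f,px(m),.034)[:,:2]
r=cv2.minAreaRect((q*1000).astype(np.float32)); print('bracket',len(q),r)
# red
m=roi&(P[...,2]>.065)&(cv2.inRange(h,(0,70,60),(9,255,255))>0)|roi&(P[...,2]>.065)&(cv2.inRange(h,(170,70,60),(180,255,255))>0); m[:,:215]=0
q=plane(f,px(m),.078)[:,:2]; d=q.mean(0)-C; print('red',len(q),d.round(4),np.linalg.norm(d),'pointing',deg(d),'knobangle',deg(-d))
# bar
m=roi&(P[...,2]>.102); m[:,:215]=0; q=plane(f,px(m),.114); c,v,s=pca(q); print('bar',len(q),c,deg(v),s*np.sqrt(12))
# pointer: bright on skirt
q=plane(f,px(roi),.085)[:,:2]; I=px(roi)
v=h[roi][:,2]; s=np.linalg.norm(q-C,axis=1)<.024; k=s&(v>110); d=q[k]-C; print('ptr',k.sum(),d.mean(0),deg(d.mean(0)), 'knob',deg(-d.mean(0)))
# clamp
m=roi&(P[...,2]>.085); m[:,170:]=0; q=plane(f,px(m),.095); print('tab',len(q),pca(q),deg(pca(q)[1]),cv2.minAreaRect((q[:,:2]*1000).astype(np.float32)))
m=roi&(cv2.inRange(h,(0,0,130),(180,60,255))>0)&(abs(P[...,2]-.065)<.015); m[:,170:]=0; q=plane(f,px(m),.065); c,v,s=pca(q); print('crown',len(q),c,deg(v),s*np.sqrt(12),cv2.minAreaRect((q[:,:2]*1000).astype(np.float32)))
m=roi&(P[...,2]<.02)&(cv2.inRange(h,(0,120,50),(12,255,200))>0); m[:,175:]=0; q=plane(f,px(m),.007); print('foot',len(q),cv2.minAreaRect((q[:,:2]*1000).astype(np.float32)))
E
python3 meas.py
```

```text
head ((464.4443359375, 187.90000915527344), (78.18020629882812, 80.71581268310547), 3.2013745307922363)
dial 466.747314453125 276.2679138183594 132.46250915527344
arbor 207 (array([0.47008483, 0.0905037 ]), array([-0.02989638,  0.999553  ]), array([0.00579259, 0.0187972 ])) 91.7 [0.45840738 0.05673271 0.058     ] [0.48145008 0.12170267 0.058     ]
bracket 205 ((470.4785461425781, 84.88169860839844), (75.68110656738281, 29.019622802734375), 2.6425206661224365)
red 11 [-0.034  -0.0983] 0.1039888611810751 pointing -109.1 knobangle 70.9
bar 135 [0.46646753 0.18339532] 117.2 [0.05069449 0.09445721]
ptr 232 [ 0.00305689 -0.00223951] -36.2 knob 143.8
tab 66 (array([0.46004631, 0.40855544]), array([-0.86953292, -0.49387499]), array([0.00588911, 0.01382876])) -150.4 ((465.967529296875, 401.32684326171875), (106.29232025146484, 36.94320297241211), 29.457046508789062)
crown 68 [0.45876268 0.40981658] -167.2 [0.01321872 0.07094117] ((459.542236328125, 409.9788818359375), (55.22092056274414, 13.365737915039062), 13.089299201965332)
foot 409 ((460.40106201171875, 405.1788635253906), (82.65724182128906, 66.9800033569336), 11.855975151062012)
```

```bash
sed -i 's/m\[:, 257:\]=0/m[:, 257:]=0; m[:,:215]=0/; s/^m=roi&(P\[...,2\]>.085);/m=roi\&(P[...,2]>.085); m[:,:141]=0;/' meas.py; sed -i 's/k=s&(v>110);/k=s\&(v>125);/; s/^# clamp/print("ptrpx",np.c_[I[k],v[k],(d*1000).round(0)].tolist()[:40])/' meas.py
cat >> meas.py <<'E'
m=roi&(cv2.inRange(h,(45,80,30),(90,255,255))>0)&(P[...,2]>.068)
print(C)
G=load('scene'); Q=cloud(G); H=cv2.cvtColor(G['pixels'],cv2.COLOR_RGB2HSV); near=lambda a,b,R:(np.hypot(Q[...,0]-a,Q[...,1]-b)<R)
m=near(.465,.189,.03)&(Q[...,2]>.105); q=Q[m]; c,v,s=pca(q); print('scene bar',len(q),c,deg(v),s*np.sqrt(12),q[:,2].max())
m=near(.465,.189,.045)&(Q[...,2]>.07)&(Q[...,2]<.085)&((H[...,0]<7)|(H[...,0]>172))&(H[...,1]>110); q=plane(G,px(m),.078); print('scene red',len(q),q.mean(0))
m=near(.46,.409,.03)&(Q[...,2]>.07)&(H[...,0]<20)&(H[...,1]>150); q=Q[m]; print('scene tab',len(q),q.mean(0),q.min(0),q.max(0))
E
python3 meas.py | grep -v foot
```

```text
head ((464.4443359375, 187.90000915527344), (78.18020629882812, 80.71581268310547), 3.2013745307922363)
dial 463.8673095703125 187.20162963867188 43.35951614379883
arbor 207 (array([0.47008483, 0.0905037 ]), array([-0.02989638,  0.999553  ]), array([0.00579259, 0.0187972 ])) 91.7 [0.45840738 0.05673271 0.058     ] [0.48145008 0.12170267 0.058     ]
bracket 205 ((470.4785461425781, 84.88169860839844), (75.68110656738281, 29.019622802734375), 2.6425206661224365)
red 11 [-0.0312 -0.0092] 0.03248831708270188 pointing -163.6 knobangle 16.4
bar 135 [0.46646753 0.18339532] 117.2 [0.05069449 0.09445721]
ptr 35 [-0.01039083 -0.00244106] -166.8 knob 13.2
ptrpx [[245.0, 241.0, 128.0, 17.0, -16.0], [246.0, 242.0, 147.0, 14.0, -19.0], [247.0, 244.0, 144.0, 9.0, -21.0], [248.0, 247.0, 151.0, 2.0, -24.0], [248.0, 248.0, 149.0, -0.0, -24.0], [236.0, 249.0, 153.0, -3.0, 5.0], [235.0, 250.0, 142.0, -5.0, 7.0], [236.0, 250.0, 167.0, -5.0, 5.0], [237.0, 250.0, 131.0, -5.0, 3.0], [235.0, 251.0, 160.0, -8.0, 7.0], [236.0, 251.0, 166.0, -8.0, 5.0], [247.0, 251.0, 132.0, -7.0, -22.0], [234.0, 252.0, 134.0, 
[... 764 characters left out ...]
0], [242.0, 257.0, 147.0, -22.0, -10.0]]
tab 65 (array([0.45938303, 0.40801712]), array([-0.9019201 , -0.43190291]), array([0.00577444, 0.01213208])) -154.4 ((451.634033203125, 398.875244140625), (75.13898468017578, 29.750625610351562), 15.694798469543457)
crown 68 [0.45876268 0.40981658] -167.2 [0.01321872 0.07094117] ((459.542236328125, 409.9788818359375), (55.22092056274414, 13.365737915039062), 13.089299201965332)
[0.46386731 0.18720163]
scene bar 114 [0.4561995  0.19145841] 162.8 [0.0142213  0.04951638] 0.11544946490008728
scene red 10 [0.43322497 0.17595832 0.078     ]
scene tab 189 [0.45164887 0.4124822  0.08536277] [0.44275682 0.40386934 0.07004731] [0.46685581 0.41893867 0.09698391]
```

```bash
cat > go.py <<'E'
import sys; from h import *
x,y,z,yaw=map(float,sys.argv[1:5]); s=manip.state(); p=np.array(s['tool_pos']); r=s['eef_rot']
from scipy.spatial.transform import Rotation as R
M=R.from_euler('xyz',r); T=R.from_euler('xyz',[np.pi,0,np.radians(yaw)])
print('t',s['time_s'],'pos',p.round(4),'rpy',np.degrees(r).round(2),'j',np.round(s['joints'],2),'F',np.round(s['ft_force'],1),'gap',round(s['finger_gap'],4))
print('tool shift mm',(M.inv().apply(np.array([x,y,z])-p)*1000).round(1),'turn rad',(M.inv()*T).as_rotvec().round(4))
E
python3 go.py .4653 .1898 .19 160; python3 -c "
from cell import manip;print([a for a in dir(manip) if a[0]!='_'])"
```

```text
t 0.1 pos [0.1659 0.6022 0.1908] rpy [-179.92    0.    164.6 ] j [-1.32  0.33 -0.06  1.46  0.02  1.35 -0.09] F [-0.3  0.6 -0.6] gap 0.0853
tool shift mm [-398.2 -318.1    1.2] turn rad [-0.0013  0.0001  0.0803]
['Unreachable', 'finish_job', 'hold_point_z', 'state']
```

Call:
{"fn": "arm_command", "kwargs": {"moves": [{"x": -0.02,"y": -0.016},{"x": -0.026,"y": -0.021},{"x": -0.026,"y": -0.021},{"x": -0.026,"y": -0.021},{"x": -0.026,"y": -0.021},{"x": -0.026,"y": -0.021},{"x": -0.026,"y": -0.021},{"x": -0.026,"y": -0.021},{"x": -0.026,"y": -0.021},{"x": -0.02,"y": -0.016}], "grip": 0.05}}

```text
validation failed for argument at $.mo...
```

```bash
python3 go.py .4653 .1898 .19 160
```

```text
t 0.1 pos [0.1659 0.6022 0.1908] rpy [-179.92    0.    164.6 ] j [-1.32  0.33 -0.06  1.46  0.02  1.35 -0.09] F [-0.3  0.6 -0.6] gap 0.0853
tool shift mm [-398.2 -318.1    1.2] turn rad [-0.0013  0.0001  0.0803]
```

All six keys are needed in every row.

Call:
{"fn": "arm_command", "kwargs": {"moves": [{"x": -0.02,"y": -0.016,"z": 0,"wx": 0,"wy": 0,"wz": 0},{"x": -0.026,"y": -0.021,"z": 0,"wx": 0,"wy": 0,"wz": 0},{"x": -0.026,"y": -0.021,"z": 0,"wx": 0,"wy": 0,"wz": 0},{"x": -0.026,"y": -0.021,"z": 0,"wx": 0,"wy": 0,"wz": 0},{"x": -0.026,"y": -0.021,"z": 0,"wx": 0,"wy": 0,"wz": 0},{"x": -0.026,"y": -0.021,"z": 0,"wx": 0,"wy": 0,"wz": 0},{"x": -0.026,"y": -0.021,"z": 0,"wx": 0,"wy": 0,"wz": 0},{"x": -0.026,"y": -0.021,"z": 0,"wx": 0,"wy": 0,"wz": 0},{"x": -0.026,"y": -0.021,"z": 0,"wx": 0,"wy": 0,"wz": 0},{"x": -0.02,"y": -0.016,"z": 0,"wx": 0,"wy": 0,"wz": 0}], "grip": 0.05}}

```text
time_s: 1.1
tool_pos: [0.353, 0.3419, 0.1913]
eef_rot: [-3.141, 0.0, 2.871]
ft_force: [0.6, 0.8, 1.0]
finger_gap: 0.0502
```

```bash
python3 go.py .4653 .1898 .19 160
```

```text
t 1.1 pos [0.353  0.3419 0.1913] rpy [-179.98    0.    164.51] j [-0.99  0.03  0.13  1.81 -0.    1.3   0.44] F [0.6 0.8 1. ] gap 0.0502
tool shift mm [-148.8 -116.6    1.4] turn rad [-0.0004  0.      0.0788]
```

Call:
{"fn": "arm_command", "kwargs": {"moves": [{"x": -0.02,"y": -0.016,"z": 0,"wx": 0,"wy": 0,"wz": 0},{"x": -0.025,"y": -0.019,"z": 0,"wx": 0,"wy": 0,"wz": 0},{"x": -0.025,"y": -0.019,"z": 0,"wx": 0,"wy": 0,"wz": 0},{"x": -0.025,"y": -0.019,"z": 0,"wx": 0,"wy": 0,"wz": 0},{"x": -0.025,"y": -0.019,"z": 0,"wx": 0,"wy": 0,"wz": 0},{"x": -0.019,"y": -0.015,"z": 0,"wx": 0,"wy": 0,"wz": 0},{"x": -0.01,"y": -0.01,"z": 0,"wx": 0,"wy": 0,"wz": 0},{"x": 0,"y": 0,"z": 0,"wx": 0,"wy": 0,"wz": 0.079},{"x": 0,"y": 0,"z": 0.02,"wx": 0,"wy": 0,"wz": 0},{"x": 0,"y": 0,"z": 0.02,"wx": 0,"wy": 0,"wz": 0}]}}

```text
time_s: 2.1
tool_pos: [0.4644, 0.1922, 0.1512]
eef_rot: [3.141, 0.0, 2.794]
ft_force: [0.4, 0.3, -0.6]
finger_gap: 0.0501
```

```bash
python3 go.py .4653 .1898 .089 160; python3 -c "
from h import *
g=grab('scene'); t=grab('top')
a=cv2.resize(g['pixels'][130:290,220:380],(480,480),interpolation=2);b=cv2.resize(t['pixels'][200:290,205:265],(320,480),interpolation=2);save(np.hstack([a,b]),'k1.png')"
```

```text
t 2.1 pos [0.4644 0.1922 0.1512] rpy [1.7994e+02 1.0000e-02 1.6010e+02] j [-0.78  0.08  0.32  1.85 -0.03  1.21  0.77] F [ 0.4  0.3 -0.6] gap 0.0501
tool shift mm [-1.6 -2.  62.2] turn rad [0.001  0.0002 0.0017]
```

View pics/k1.png

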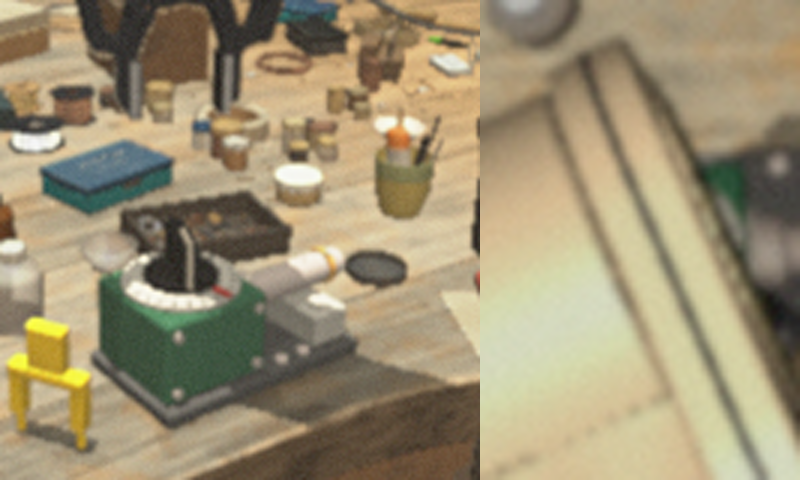

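Call:
{"fn": "arm_command", "kwargs": {"moves": [{"x": -0.002,"y": -0.002,"z": 0.005,"wx": 0,"wy": 0,"wz": 0},{"x": 0,"y": 0,"z": 0.01,"wx": 0,"wy": 0,"wz": 0},{"x": 0,"y": 0,"z": 0.01,"wx": 0,"wy": 0,"wz": 0},{"x": 0,"y": 0,"z": 0.01,"wx": 0,"wy": 0,"wz": 0},{"x": 0,"y": 0,"z": 0.01,"wx": 0,"wy": 0,"wz": 0},{"x": 0,"y": 0,"z": 0.01,"wx": 0,"wy": 0,"wz": 0},{"x": 0,"y": 0,"z": 0.006,"wx": 0,"wy": 0,"wz": 0},{"x": 0,"y": 0,"z": 0,"wx": 0,"wy": 0,"wz": 0},{"x": 0,"y": 0,"z": 0,"wx": 0,"wy": 0,"wz": 0},{"x": 0,"y": 0,"z": 0,"wx": 0,"wy": 0,"wz": 0}]}}

```text
time_s: 3.2
tool_pos: [0.4661, 0.1892, 0.091]
eef_rot: [3.141, 0.0, 2.794]
ft_force: [0.4, -0.1, 0.1]
finger_gap: 0.05
```

Call:
{"fn": "arm_command", "kwargs": {"moves": [{"x": 0,"y": 0,"z": 0,"wx": 0,"wy": 0,"wz": 0},{"x": 0,"y": 0,"z": 0,"wx": 0,"wy": 0,"wz": 0},{"x": 0,"y": 0,"z": 0,"wx": 0,"wy": 0,"wz": 0},{"x": 0,"y": 0,"z": 0,"wx": 0,"wy": 0,"wz": 0},{"x": 0,"y": 0,"z": 0,"wx": 0,"wy": 0,"wz": 0},{"x": 0,"y": 0,"z": 0,"wx": 0,"wy": 0,"wz": 0},{"x": 0,"y": 0,"z": 0,"wx": 0,"wy": 0,"wz": 0},{"x": 0,"y": 0,"z": 0,"wx": 0,"wy": 0,"wz": 0},{"x": 0,"y": 0,"z": 0,"wx": 0,"wy": 0,"wz": 0},{"x": 0,"y": 0,"z": 0,"wx": 0,"wy": 0,"wz": 0}], "grip": 0}}

```text
time_s: 4.2
tool_pos: [0.4657, 0.189, 0.0905]
eef_rot: [3.142, -0.0, 2.794]
ft_force: [-0.8, 0.0, 0.1]
finger_gap: 0.0002
```

```bash
python3 go.py .4653 .1898 .089 160
```

```text
t 4.2 pos [0.4657 0.189  0.0905] rpy [180.    -0.   160.07] j [-0.77  0.15  0.32  1.92 -0.05  1.08  0.79] F [-0.8  0.   0.1] gap 0.0002
tool shift mm [0.7 0.6 1.5] turn rad [ 0.0001 -0.      0.0013]
```

```bash
python3 -c "
from h import *
g=grab('scene')
save(cv2.resize(g['pixels'][130:290,220:380],(600,600),interpolation=2),'k2.png')"
```

```text
(no output)
```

View pics/k2.png

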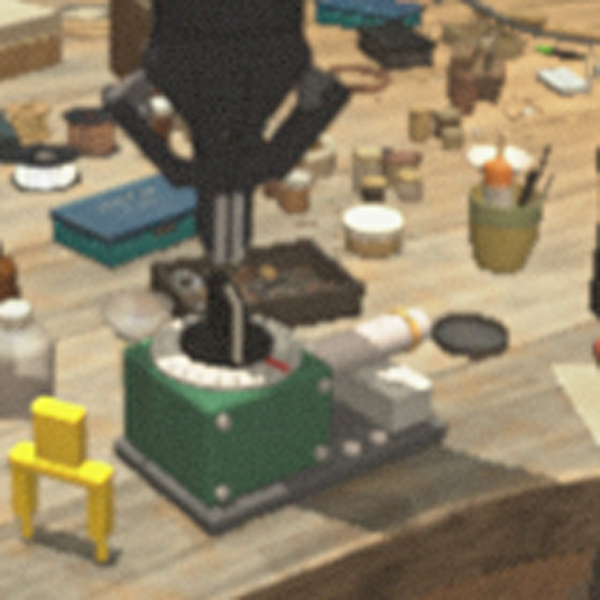

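```bash
python3 -c "
from h import *
g=load('scene');Q=cloud(g)
print(proj(g,[[.4657,.189,.0905],[.4653,.1898,.114]]))
for v in range(180,212,3): print(v,[Q[v,u].round(3).tolist() for u in (278,281,284)])
print(manip.hold_point_z)"
```

```text
[[278.4723153  215.96907939]
 [278.41140257 205.55880841]]
180 [[0.453, 0.2, 0.175], [0.46, 0.188, 0.17], [0.451, 0.188, 0.173]]
183 [[0.454, 0.199, 0.168], [0.453, 0.193, 0.167], [0.451, 0.187, 0.166]]
186 [[0.455, 0.198, 0.161], [0.453, 0.193, 0.161], [0.452, 0.187, 0.16]]
189 [[0.456, 0.198, 0.155], [0.455, 0.191, 0.154], [0.452, 0.187, 0.154]]
192 [[0.456, 0.198, 0.149], [0.455, 0.191, 0.147], [0.452, 0.186, 0.147]]
195 [[0.456, 0.197, 0.142], [0.456, 0.19, 0.14], [0.452, 0.186, 0.141]]
198 [[0.457, 0.197, 0.135], [0.455, 0.191, 0.135], [0.453, 0.185, 0.134]]
201 [[0.658, 0.059, 0.015], [0.656, 0.051, 0.013], [0.651, 0.045, 0.014]]
204 [[0.473, 0.185, 0.113], [0.467, 0.183, 0.115], [0.651, 0.044, 0.005]]
207 [[0.462, 0.193, 0.113], [0.456, 0.19, 0.115], [0.454, 0.184, 0.114]]
210 [[0.456, 0.197, 0.11], [0.445, 0.198, 0.115], [0.444, 0.191, 0.114]]
0.0187
```

The picture shows the shut fingertips at (225,262) in the crop, clear above the knob. Depth puts them at z≈0.131 although the reported TCP z is 0.0905, so the real tips are about 41 mm higher than reported. I'll open and go down with that offset, watching the force.

Call:
{"fn": "arm_command", "kwargs": {"moves": [{"x": 0,"y": 0,"z": 0,"wx": 0,"wy": 0,"wz": 0},{"x": 0,"y": 0,"z": 0,"wx": 0,"wy": 0,"wz": 0},{"x": 0,"y": 0,"z": 0,"wx": 0,"wy": 0,"wz": 0},{"x": 0,"y": 0,"z": 0,"wx": 0,"wy": 0,"wz": 0},{"x": 0,"y": 0,"z": 0,"wx": 0,"wy": 0,"wz": 0},{"x": 0,"y": 0,"z": 0.006,"wx": 0,"wy": 0,"wz": 0},{"x": 0,"y": 0,"z": 0.006,"wx": 0,"wy": 0,"wz": 0},{"x": 0,"y": 0,"z": 0.006,"wx": 0,"wy": 0,"wz": 0},{"x": 0,"y": 0,"z": 0.006,"wx": 0,"wy": 0,"wz": 0},{"x": 0,"y": 0,"z": 0,"wx": 0,"wy": 0,"wz": 0}], "grip": 0.05}}

```text
time_s: 5.25
tool_pos: [0.4651, 0.1887, 0.0654]
eef_rot: [-3.14, -0.001, 2.794]
ft_force: [-0.0, -0.3, 0.2]
finger_gap: 0.0498
```

```bash
python3 go.py .4653 .1898 .051 160;python3 -c "
from h import *
g=grab('scene');Q=cloud(g)
m=(abs(Q[...,0]-.465)<.03)&(abs(Q[...,1]-.19)<.05)&(Q[...,2]>.12)
for lo,hi in((.14,.19),(.19,.24)):
  k=m&(Q[...,1]>lo)&(Q[...,1]<hi); q=Q[k]; i=np.argsort(q[:,2])[:5]; print(q[i].round(3).tolist())
save(cv2.resize(g['pixels'][150:270,230:350],(480,480),interpolation=2),'k3.png')"
```

```text
t 5.25 pos [0.4651 0.1887 0.0654] rpy [-1.7992e+02 -6.0000e-02  1.6008e+02] j [-0.77  0.18  0.32  1.95 -0.06  1.03  0.8 ] F [-0.  -0.3  0.2] gap 0.0498
tool shift mm [ 0.2  1.2 14.4] turn rad [-0.0013 -0.001   0.0013]
[[0.462, 0.162, 0.121], [0.448, 0.167, 0.121], [0.447, 0.158, 0.121], [0.444, 0.156, 0.122], [0.445, 0.157, 0.122]]
[[0.464, 0.215, 0.12], [0.47, 0.225, 0.12], [0.465, 0.219, 0.121], [0.463, 0.218, 0.121], [0.471, 0.222, 0.121]]
```

View pics/k3.png

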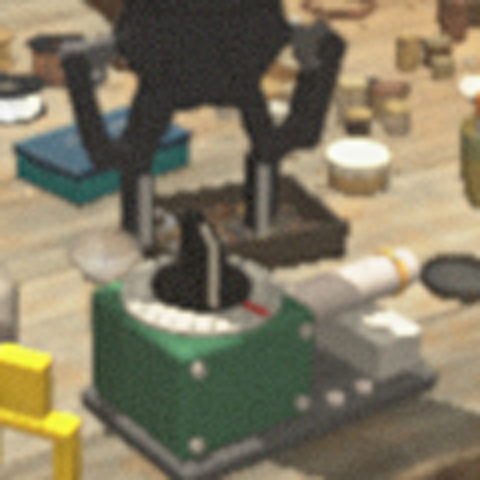

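Both fingers now straddle the bar, with tips near z≈0.115 (open, so swung back). This fits the offset. I'll go 13 mm further down and close.

Call:
{"fn": "arm_command", "kwargs": {"moves": [{"x": 0,"y": 0.001,"z": 0.005,"wx": 0,"wy": 0,"wz": 0},{"x": 0,"y": 0,"z": 0.005,"wx": 0,"wy": 0,"wz": 0},{"x": 0,"y": 0,"z": 0.003,"wx": 0,"wy": 0,"wz": 0},{"x": 0,"y": 0,"z": 0,"wx": 0,"wy": 0,"wz": 0},{"x": 0,"y": 0,"z": 0,"wx": 0,"wy": 0,"wz": 0},{"x": 0,"y": 0,"z": 0,"wx": 0,"wy": 0,"wz": 0},{"x": 0,"y": 0,"z": 0,"wx": 0,"wy": 0,"wz": 0},{"x": 0,"y": 0,"z": 0,"wx": 0,"wy": 0,"wz": 0},{"x": 0,"y": 0,"z": 0,"wx": 0,"wy": 0,"wz": 0},{"x": 0,"y": 0,"z": 0,"wx": 0,"wy": 0,"wz": 0}], "grip": 0.0}}

```text
time_s: 6.3
tool_pos: [0.4654, 0.1876, 0.0544]
eef_rot: [-3.139, -0.001, 2.792]
ft_force: [-11.9, -10.9, 24.0]
finger_gap: 0.0131
```

```bash
python3 go.py .4653 .1898 .051 160
```

```text
t 6.3 pos [0.4654 0.1876 0.0544] rpy [-1.7984e+02 -9.0000e-02  1.5998e+02] j [-0.77  0.19  0.32  1.95 -0.07  1.01  0.81] F [-11.9 -10.9  24. ] gap 0.0131
tool shift mm [0.8 2.  3.4] turn rad [-0.0029 -0.0015 -0.0003]
```

Call:
{"fn": "arm_command", "kwargs": {"moves": [{"x": 0.001,"y": -0.002,"z": -0.003,"wx": 0,"wy": 0,"wz": 0},{"x": 0,"y": 0,"z": 0,"wx": 0,"wy": 0,"wz": 0},{"x": 0,"y": 0,"z": 0,"wx": 0,"wy": 0,"wz": -0.05},{"x": 0,"y": 0,"z": 0,"wx": 0,"wy": 0,"wz": -0.05},{"x": 0,"y": 0,"z": 0,"wx": 0,"wy": 0,"wz": -0.05},{"x": 0,"y": 0,"z": 0,"wx": 0,"wy": 0,"wz": -0.05},{"x": 0,"y": 0,"z": 0,"wx": 0,"wy": 0,"wz": -0.05},{"x": 0,"y": 0,"z": 0,"wx": 0,"wy": 0,"wz": -0.05},{"x": 0,"y": 0,"z": 0,"wx": 0,"wy": 0,"wz": 0},{"x": 0,"y": 0,"z": 0,"wx": 0,"wy": 0,"wz": 0}]}}

```text
time_s: 7.3
tool_pos: [0.4652, 0.1879, 0.0549]
eef_rot: [-3.141, 0.002, 3.094]
ft_force: [10.7, 2.3, -20.4]
finger_gap: 0.0125
```

```bash
python3 go.py .4653 .1898 .051 200; python3 -c "
from cell import manip; print(manip.state()['torque'])"
```

```text
t 7.3 pos [0.4652 0.1879 0.0549] rpy [-1.7996e+02  9.0000e-02  1.7725e+02] j [-0.74  0.19  0.29  1.96 -0.06  1.    1.1 ] F [ 10.7   2.3 -20.4] gap 0.0125
tool shift mm [0.  2.  3.9] turn rad [-0.001   0.0014 -0.397 ]
[ 0.46303227 -2.52018903  0.07430247]
```

Call:
{"fn": "arm_command", "kwargs": {"moves": [{"x": -0.001,"y": 0,"z": 0.0015,"wx": 0,"wy": 0,"wz": -0.04},{"x": 0,"y": 0,"z": 0,"wx": 0,"wy": 0,"wz": -0.05},{"x": 0,"y": 0,"z": 0,"wx": 0,"wy": 0,"wz": -0.05},{"x": 0,"y": 0,"z": 0,"wx": 0,"wy": 0,"wz": -0.05},{"x": 0,"y": 0,"z": 0,"wx": 0,"wy": 0,"wz": -0.05},{"x": 0,"y": 0,"z": 0,"wx": 0,"wy": 0,"wz": -0.05},{"x": 0,"y": 0,"z": 0,"wx": 0,"wy": 0,"wz": -0.05},{"x": 0,"y": 0,"z": 0,"wx": 0,"wy": 0,"wz": -0.05},{"x": 0,"y": 0,"z": 0,"wx": 0,"wy": 0,"wz": 0},{"x": 0,"y": 0,"z": 0,"wx": 0,"wy": 0,"wz": 0}]}}

```text
time_s: 8.3
tool_pos: [0.4653, 0.1886, 0.0548]
eef_rot: [3.141, -0.0, -2.801]
ft_force: [0.3, 2.0, -1.6]
finger_gap: 0.0124
```

```bash
python3 go.py .4653 .1898 .051 200; python3 -c "
from h import *
g=grab('scene');
save(cv2.resize(g['pixels'][190:260,240:340],(800,560),interpolation=2),'k4.png')"
```

```text
t 8.3 pos [0.4653 0.1886 0.0548] rpy [ 1.7998e+02 -1.0000e-02 -1.6046e+02] j [-0.7   0.19  0.25  1.95 -0.05  1.01  1.48] F [ 0.3  2.  -1.6] gap 0.0124
tool shift mm [-0.4  1.2  3.8] turn rad [ 0.0003 -0.0001 -0.0081]
```

View pics/k4.png

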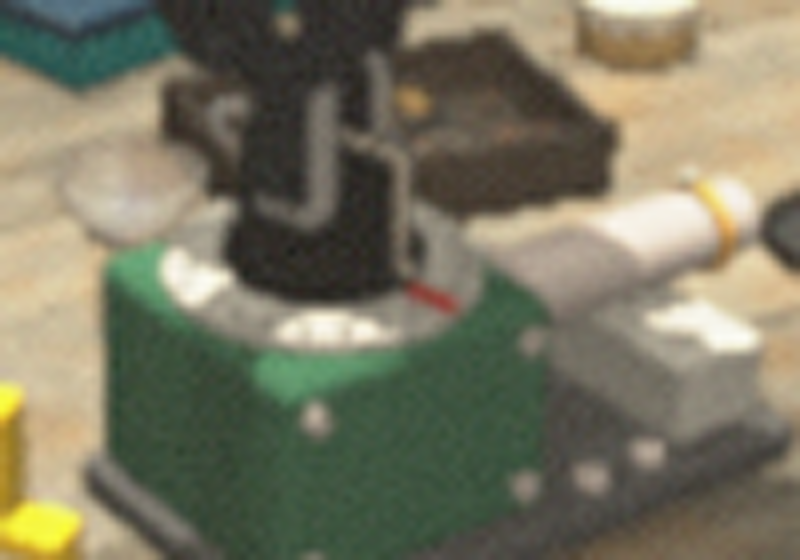

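```bash
python3 -c "
from h import *
g=load('scene'); C=np.array([.4655,.1895])
k=lambda a:[a[0]/8+240-.45,a[1]/8+190-.45]
for n,a,z in(('red in',(410,285),.078),('red out',(457,305),.078),('ptr tip',(404,276),.084),('ptr in',(402,255),.084)):
  d=plane(g,[k(a)],z)[0,:2]-C; print(n,d.round(4),np.linalg.norm(d).round(4),np.degrees(np.arctan2(-d[1],-d[0])).round(1))"
```

```text
red in [-0.0255 -0.0127] 0.0285 26.5
red out [-0.0397 -0.0165] 0.043 22.6
ptr tip [-0.0298 -0.0076] 0.0307 14.3
ptr in [-0.0207 -0.0135] 0.0247 33.0
```

Call:
{"fn": "arm_command", "kwargs": {"moves": [{"x": 0,"y": 0,"z": 0,"wx": 0,"wy": 0,"wz": 0},{"x": 0,"y": 0,"z": 0,"wx": 0,"wy": 0,"wz": 0},{"x": 0,"y": 0,"z": 0,"wx": 0,"wy": 0,"wz": 0},{"x": 0,"y": 0,"z": 0,"wx": 0,"wy": 0,"wz": 0},{"x": 0,"y": 0,"z": 0,"wx": 0,"wy": 0,"wz": 0},{"x": 0,"y": 0,"z": -0.02,"wx": 0,"wy": 0,"wz": 0},{"x": 0,"y": 0,"z": -0.03,"wx": 0,"wy": 0,"wz": 0},{"x": 0,"y": 0,"z": -0.03,"wx": 0,"wy": 0,"wz": 0},{"x": 0,"y": 0,"z": -0.01,"wx": 0,"wy": 0,"wz": 0},{"x": 0,"y": 0,"z": 0,"wx": 0,"wy": 0,"wz": 0}], "grip": 0.05}}

```text
time_s: 9.35
tool_pos: [0.4663, 0.1888, 0.1463]
eef_rot: [3.141, 0.003, -2.8]
ft_force: [0.6, 0.1, -0.2]
finger_gap: 0.0503
```

```bash
python3 go.py .459 .4095 .145 192.5
```

```text
t 9.35 pos [0.4663 0.1888 0.1463] rpy [ 1.7996e+02  1.6000e-01 -1.6040e+02] j [-0.71  0.09  0.25  1.85 -0.02  1.2   1.46] F [ 0.6  0.1 -0.2] gap 0.0503
tool shift mm [-67.1 210.4   1.7] turn rad [0.0009 0.0028 0.1239]
```

Call:
{"fn": "arm_command", "kwargs": {"moves": [{"x": -0.005,"y": 0.015,"z": 0,"wx": 0,"wy": 0,"wz": 0},{"x": -0.008,"y": 0.025,"z": 0,"wx": 0,"wy": 0,"wz": 0},{"x": -0.008,"y": 0.025,"z": 0,"wx": 0,"wy": 0,"wz": 0},{"x": -0.008,"y": 0.025,"z": 0,"wx": 0,"wy": 0,"wz": 0},{"x": -0.008,"y": 0.025,"z": 0,"wx": 0,"wy": 0,"wz": 0},{"x": -0.008,"y": 0.025,"z": 0,"wx": 0,"wy": 0,"wz": 0},{"x": -0.008,"y": 0.025,"z": 0,"wx": 0,"wy": 0,"wz": 0},{"x": -0.008,"y": 0.025,"z": 0,"wx": 0,"wy": 0,"wz": 0},{"x": -0.006,"y": 0.02,"z": 0,"wx": 0,"wy": 0,"wz": 0},{"x": 0,"y": 0,"z": 0,"wx": 0,"wy": 0,"wz": 0.123}]}}

```text
time_s: 10.35
tool_pos: [0.4552, 0.4127, 0.1424]
eef_rot: [3.142, -0.003, -2.918]
ft_force: [-0.7, 0.2, -1.1]
finger_gap: 0.0503
```

```bash
python3 go.py .459 .4095 .145 192.5; python3 -c "
from h import *
f=grab('top'); im=f['pixels']
c=np.array([.4653,.1896]);
# rectified patch 120x120mm at z=.078 centred on axis, and z=.084
out=[]
for z in(.078,.084):
  s=400; a=(np.arange(s)-s/2)/s*.11; X,Y=np.meshgrid(a,a)
  # image right = -y, image up = +x
  P=np.c_[(c[0]-Y).ravel(),(c[1]-X).ravel(),np.full(s*s,z)]
  uv=proj(f,P).reshape(s,s,2).astype(np.float32); o=cv2.remap(im,uv[...,0],uv[...,1],cv2.INTER_CUBIC); out.append(o)
save(np.hstack(out),'k5.png')"
```

```text
t 10.35 pos [0.4552 0.4127 0.1424] rpy [ 180.     -0.19 -167.2 ] j [-0.93  0.34  0.15  1.56 -0.05  1.25  1.02] F [-0.7  0.2 -1.1] gap 0.0503
tool shift mm [-3.  -3.9 -2.7] turn rad [ 0.0001 -0.0033  0.0053]
```

View pics/k5.png

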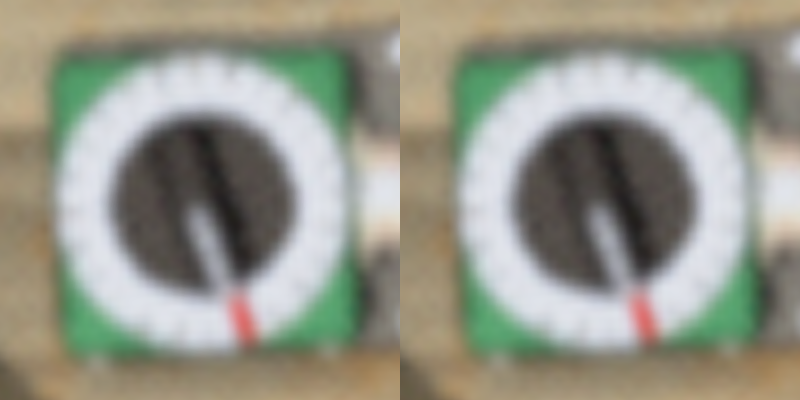

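```bash
python3 -c "
from h import *
f=load('top'); im=f['pixels'].astype(float); c=np.array([.4653,.1895])
def patch(z,s=440):
  a=(np.arange(s)-(s-1)/2)/s*.11; X,Y=np.meshgrid(a,a)
  uv=proj(f,np.c_[(c[0]-Y).ravel(),(c[1]-X).ravel(),np.full(s*s,z)]).reshape(s,s,2).astype(np.float32)
  return cv2.remap(im,uv[...,0],uv[...,1],1),X*1e3,Y*1e3
def prof(w,X,Y,r0,r1):
  R=np.hypot(X,Y);A=np.degrees(np.arctan2(X,Y))
  for r in np.arange(r0,r1,2):
    k=(abs(R-r)<1.2)&(abs(A-20)<25); print(r,round((w*A)[k].sum()/w[k].sum(),1),round(w[k].max()),end=' | ')
  k=(R>r0)&(R<r1)&(abs(A-20)<30); pts=np.c_[X[k],Y[k]]; ww=w[k]; m=(pts*ww[:,None]).sum(0)/ww.sum(); C=((pts-m)*ww[:,None]).T@(pts-m); v=np.linalg.eigh(C)[1][:,1]; v*=np.sign(v[1]); print('\nmean',m.round(1),'ang',np.degrees(np.arctan2(m[0],m[1])).round(1),'line',np.degrees(np.arctan2(v[0],v[1])).round(1))
p,X,Y=patch(.078); prof(np.clip(p[...,0]-p[...,1]-40,0,None),X,Y,29,41)
for z in(.114,.084):
  p,X,Y=patch(z); prof(np.clip(p.min(2)-110,0,None),X,Y,6,25)
"
```

```text
29 19.7 30 | 31 19.6 44 | 33 19.4 60 | 35 19.3 66 | 37 19.3 64 | 39 19.3 51 | 
mean [11.6 32.9] ang 19.4 line 17.7
6 20.0 39 | 8 20.5 50 | 10 20.6 52 | 12 20.8 51 | 14 20.6 42 | 16 20.5 47 | 18 20.5 49 | 20 20.3 46 | 22 16.3 56 | 24 14.7 81 | 
mean [ 4.9 17.3] ang 15.7 line 0.1
6 8.7 39 | 8 9.1 47 | 10 9.8 52 | 12 10.5 53 | 14 11.9 47 | 16 13.0 45 | 18 13.9 49 | 20 14.5 49 | 22 14.9 45 | 24 15.4 58 | 
mean [ 3.8 16. ] ang 13.2 line 19.7
```

The pointer reads 20.5° against 19.4° for the mark, so it is on the mark within measuring error, and the gripper's final yaw of 19.5° agrees. Next, the clamp.

Call:
{"fn": "arm_command", "kwargs": {"moves": [{"x": -0.003,"y": -0.004,"z": 0,"wx": 0,"wy": 0,"wz": 0},{"x": 0,"y": 0,"z": 0.01,"wx": 0,"wy": 0,"wz": 0},{"x": 0,"y": 0,"z": 0.015,"wx": 0,"wy": 0,"wz": 0},{"x": 0,"y": 0,"z": 0.015,"wx": 0,"wy": 0,"wz": 0},{"x": 0,"y": 0,"z": 0.01,"wx": 0,"wy": 0,"wz": 0},{"x": 0,"y": 0,"z": 0,"wx": 0,"wy": 0,"wz": 0},{"x": 0,"y": 0,"z": 0,"wx": 0,"wy": 0,"wz": 0},{"x": 0,"y": 0,"z": 0,"wx": 0,"wy": 0,"wz": 0},{"x": 0,"y": 0,"z": 0,"wx": 0,"wy": 0,"wz": 0},{"x": 0,"y": 0,"z": 0,"wx": 0,"wy": 0,"wz": 0}]}}

```text
time_s: 11.4
tool_pos: [0.4621, 0.4057, 0.0956]
eef_rot: [3.141, 0.001, -2.922]
ft_force: [0.3, -0.8, 0.7]
finger_gap: 0.0499
```

```bash
python3 go.py .4595 .4095 .032 192.7; python3 -c "
from h import *
g=grab('scene');save(cv2.resize(g['pixels'][190:310,110:230],(480,480),interpolation=2),'c1.png')"
```

```text
t 11.4 pos [0.4621 0.4057 0.0956] rpy [ 1.7996e+02  4.0000e-02 -1.6744e+02] j [-0.92  0.37  0.15  1.62 -0.06  1.15  1.04] F [ 0.3 -0.8  0.7] gap 0.0499
tool shift mm [ 1.7  4.3 63.6] turn rad [ 0.0006  0.0008 -0.0024]
```

View pics/c1.png

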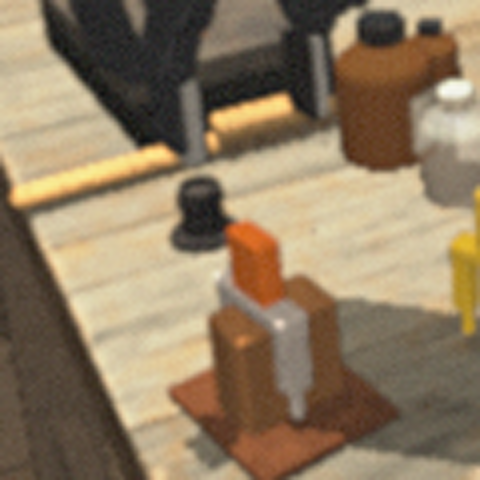

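The gripper (tips at (190,160) and (318,110)) is above the orange tab at (255,265), and the loupe and bottles are clear of the descent.

Call:
{"fn": "arm_command", "kwargs": {"moves": [{"x": 0.002,"y": 0.004,"z": 0.01,"wx": 0,"wy": 0,"wz": 0},{"x": 0,"y": 0,"z": 0.015,"wx": 0,"wy": 0,"wz": 0},{"x": 0,"y": 0,"z": 0.015,"wx": 0,"wy": 0,"wz": 0},{"x": 0,"y": 0,"z": 0.01,"wx": 0,"wy": 0,"wz": 0},{"x": 0,"y": 0,"z": 0.007,"wx": 0,"wy": 0,"wz": 0},{"x": 0,"y": 0,"z": 0.003,"wx": 0,"wy": 0,"wz": 0},{"x": 0,"y": 0,"z": 0,"wx": 0,"wy": 0,"wz": 0},{"x": 0,"y": 0,"z": 0,"wx": 0,"wy": 0,"wz": 0},{"x": 0,"y": 0,"z": 0,"wx": 0,"wy": 0,"wz": 0},{"x": 0,"y": 0,"z": 0,"wx": 0,"wy": 0,"wz": 0}]}}

```text
time_s: 12.45
tool_pos: [0.4593, 0.4091, 0.0355]
eef_rot: [3.141, 0.001, -2.922]
ft_force: [0.4, -0.4, -0.4]
finger_gap: 0.0499
```

```bash
python3 go.py .4595 .4095 .032 192.7
```

```text
t 12.45 pos [0.4593 0.4091 0.0355] rpy [ 1.7997e+02  4.0000e-02 -1.6744e+02] j [-0.91  0.44  0.14  1.67 -0.07  1.04  1.04] F [ 0.4 -0.4 -0.4] gap 0.0499
tool shift mm [-0.3  0.4  3.5] turn rad [ 0.0006  0.0006 -0.0024]
```

Call:
{"fn": "arm_command", "kwargs": {"moves": [{"x": 0,"y": 0,"z": 0.002,"wx": 0,"wy": 0,"wz": 0},{"x": 0,"y": 0,"z": 0,"wx": 0,"wy": 0,"wz": 0},{"x": 0,"y": 0,"z": 0,"wx": 0,"wy": 0,"wz": 0},{"x": 0,"y": 0,"z": 0,"wx": 0,"wy": 0,"wz": 0},{"x": 0,"y": 0,"z": 0,"wx": 0,"wy": 0,"wz": 0},{"x": 0,"y": 0,"z": 0,"wx": 0,"wy": 0,"wz": 0},{"x": 0,"y": 0,"z": 0,"wx": 0,"wy": 0,"wz": 0},{"x": 0,"y": 0,"z": 0,"wx": 0,"wy": 0,"wz": 0},{"x": 0,"y": 0,"z": 0,"wx": 0,"wy": 0,"wz": 0},{"x": 0,"y": 0,"z": 0,"wx": 0,"wy": 0,"wz": 0}], "grip": 0.0}}

```text
time_s: 13.45
tool_pos: [0.4591, 0.4088, 0.033]
eef_rot: [3.142, -0.0, -2.922]
ft_force: [-0.9, -0.2, -2.3]
finger_gap: 0.0108
```

```bash
python3 go.py .4595 .4095 .164 192.7
```

```text
t 13.45 pos [0.4591 0.4088 0.033 ] rpy [ 180.     -0.   -167.44] j [-0.91  0.44  0.14  1.67 -0.07  1.04  1.04] F [-0.9 -0.2 -2.3] gap 0.0108
tool shift mm [  -0.6    0.6 -131. ] turn rad [ 0.     -0.     -0.0025]
```

Call:
{"fn": "arm_command", "kwargs": {"moves": [{"x": 0,"y": 0,"z": -0.005,"wx": 0,"wy": 0,"wz": 0},{"x": 0,"y": 0,"z": -0.01,"wx": 0,"wy": 0,"wz": 0},{"x": 0,"y": 0,"z": -0.015,"wx": 0,"wy": 0,"wz": 0},{"x": 0,"y": 0,"z": -0.02,"wx": 0,"wy": 0,"wz": 0},{"x": 0,"y": 0,"z": -0.02,"wx": 0,"wy": 0,"wz": 0},{"x": 0,"y": 0,"z": -0.02,"wx": 0,"wy": 0,"wz": 0},{"x": 0,"y": 0,"z": -0.02,"wx": 0,"wy": 0,"wz": 0},{"x": 0,"y": 0,"z": -0.015,"wx": 0,"wy": 0,"wz": 0},{"x": 0,"y": 0,"z": -0.005,"wx": 0,"wy": 0,"wz": 0},{"x": 0,"y": 0,"z": 0,"wx": 0,"wy": 0,"wz": 0}]}}

```text
time_s: 14.45
tool_pos: [0.4593, 0.4091, 0.1639]
eef_rot: [3.141, 0.001, -2.922]
ft_force: [-0.4, -0.6, -1.8]
finger_gap: 0.0105
```

```bash
python3 go.py .4705 .085 .163 182.8
```

```text
t 14.45 pos [0.4593 0.4091 0.1639] rpy [ 1.7995e+02  7.0000e-02 -1.6744e+02] j [-0.93  0.32  0.16  1.54 -0.05  1.28  1.03] F [-0.4 -0.6 -1.8] gap 0.0105
tool shift mm [  59.6 -318.8    0.5] turn rad [0.001  0.0011 0.1703]
```

Call:
{"fn": "arm_command", "kwargs": {"moves": [{"x": 0.002,"y": -0.01,"z": 0,"wx": 0,"wy": 0,"wz": 0},{"x": 0.003,"y": -0.016,"z": 0,"wx": 0,"wy": 0,"wz": 0},{"x": 0.004,"y": -0.022,"z": 0,"wx": 0,"wy": 0,"wz": 0},{"x": 0.004,"y": -0.022,"z": 0,"wx": 0,"wy": 0,"wz": 0},{"x": 0.004,"y": -0.022,"z": 0,"wx": 0,"wy": 0,"wz": 0},{"x": 0.004,"y": -0.022,"z": 0,"wx": 0,"wy": 0,"wz": 0},{"x": 0.004,"y": -0.022,"z": 0,"wx": 0,"wy": 0,"wz": 0},{"x": 0.004,"y": -0.022,"z": 0,"wx": 0,"wy": 0,"wz": 0},{"x": 0.004,"y": -0.022,"z": 0,"wx": 0,"wy": 0,"wz": 0},{"x": 0.004,"y": -0.022,"z": 0,"wx": 0,"wy": 0,"wz": 0}]}}

```text
time_s: 15.45
tool_pos: [0.4663, 0.2009, 0.1623]
eef_rot: [-3.141, -0.001, -2.924]
ft_force: [0.0, -0.3, -0.8]
finger_gap: 0.0105
```

Call:
{"fn": "arm_command", "kwargs": {"moves": [{"x": 0.004,"y": -0.022,"z": 0,"wx": 0,"wy": 0,"wz": 0},{"x": 0.004,"y": -0.022,"z": 0,"wx": 0,"wy": 0,"wz": 0},{"x": 0.004,"y": -0.022,"z": 0,"wx": 0,"wy": 0,"wz": 0},{"x": 0.004,"y": -0.022,"z": 0,"wx": 0,"wy": 0,"wz": 0},{"x": 0.003,"y": -0.016,"z": 0,"wx": 0,"wy": 0,"wz": 0},{"x": 0.002,"y": -0.01,"z": 0,"wx": 0,"wy": 0,"wz": 0},{"x": 0,"y": 0,"z": 0,"wx": 0,"wy": 0,"wz": 0.085},{"x": 0,"y": 0,"z": 0,"wx": 0,"wy": 0,"wz": 0.085},{"x": 0,"y": 0,"z": 0,"wx": 0,"wy": 0,"wz": 0},{"x": 0,"y": 0,"z": 0,"wx": 0,"wy": 0,"wz": 0}]}}

```text
time_s: 16.45
tool_pos: [0.4708, 0.0875, 0.1627]
eef_rot: [3.142, -0.001, -3.09]
ft_force: [0.0, 0.2, -1.6]
finger_gap: 0.0111
```

```bash
python3 go.py .4705 .085 .09 182.8; python3 -c "
from h import *
g=grab('scene');t=grab('top')
a=cv2.resize(g['pixels'][120:260,250:390],(560,560),interpolation=2); save(a,'c2.png')"
```

```text
t 16.45 pos [0.4708 0.0875 0.1627] rpy [ 1.8000e+02 -3.0000e-02 -1.7704e+02] j [-0.63  0.02  0.36  1.89 -0.01  1.24  1.35] F [ 0.   0.2 -1.6] gap 0.0111
tool shift mm [ 0.4 -2.5 72.7] turn rad [ 0.     -0.0005  0.0027]
```

View pics/c2.png

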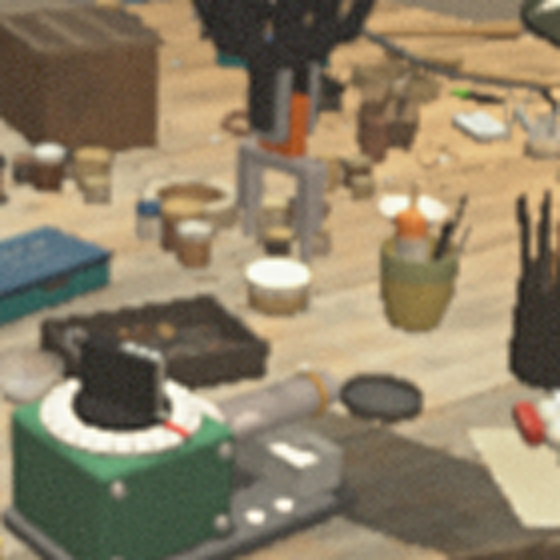

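The clamp hangs upright at (280,185) with the knob still on the mark. The bracket centre computed two ways agrees within 0.3 mm: (0.4705, 0.0849) and (0.4704, 0.0846). I'll lower to just above the arbor and correct there.

Call:
{"fn": "arm_command", "kwargs": {"moves": [{"x": 0,"y": -0.0025,"z": 0.005,"wx": 0,"wy": 0,"wz": 0},{"x": 0,"y": 0,"z": 0.015,"wx": 0,"wy": 0,"wz": 0},{"x": 0,"y": 0,"z": 0.015,"wx": 0,"wy": 0,"wz": 0},{"x": 0,"y": 0,"z": 0.015,"wx": 0,"wy": 0,"wz": 0},{"x": 0,"y": 0,"z": 0.013,"wx": 0,"wy": 0,"wz": 0},{"x": 0,"y": 0,"z": 0.007,"wx": 0,"wy": 0,"wz": 0},{"x": 0,"y": 0,"z": 0,"wx": 0,"wy": 0,"wz": 0},{"x": 0,"y": 0,"z": 0,"wx": 0,"wy": 0,"wz": 0},{"x": 0,"y": 0,"z": 0,"wx": 0,"wy": 0,"wz": 0},{"x": 0,"y": 0,"z": 0,"wx": 0,"wy": 0,"wz": 0}]}}

```text
time_s: 17.55
tool_pos: [0.4717, 0.0854, 0.0936]
eef_rot: [3.141, 0.001, -3.092]
ft_force: [-0.2, 1.6, -1.5]
finger_gap: 0.0107
```

```bash
python3 go.py .4705 .0846 .04 182.8;  python3 -c "
from h import *
g=grab('scene')
Q=cloud(g); H=cv2.cvtColor(g['pixels'],cv2.COLOR_RGB2HSV)
m=(abs(Q[...,1]-.09)<.04)&(abs(Q[...,0]-.465)<.05)&(Q[...,2]>.125)&(H[...,0]<20)&(H[...,1]>150); q=Q[m]; print('tab',len(q),q.mean(0).round(4),np.percentile(q,[3,97],axis=0).round(3))
a=cv2.resize(g['pixels'][150:270,270:390],(600,600),interpolation=2); save(a,'c3.png')"
```

```text
t 17.55 pos [0.4717 0.0854 0.0936] rpy [ 1.7997e+02  6.0000e-02 -1.7718e+02] j [-0.62  0.09  0.36  1.98 -0.04  1.08  1.38] F [-0.2  1.6 -1.5] gap 0.0107
tool shift mm [ 1.3 -0.8 53.6] turn rad [0.0005 0.001  0.0003]
tab 57 [0.4584 0.0864 0.1422] [[0.456 0.082 0.128]
 [0.466 0.09  0.156]]
```

View pics/c3.png

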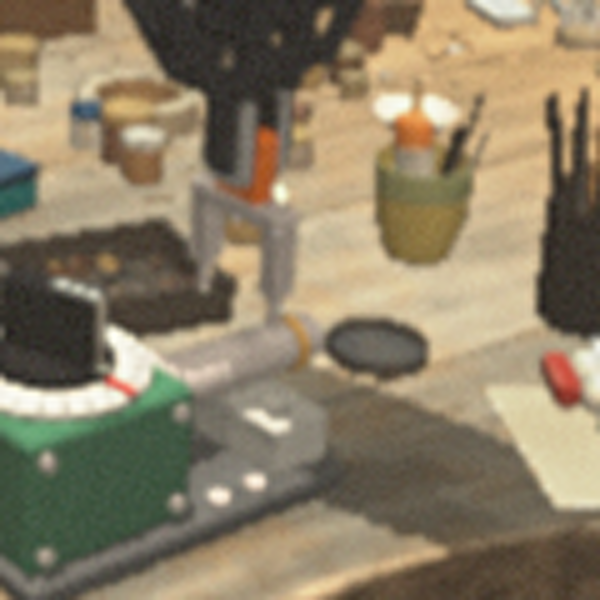

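Clamp origin by depth is about 0.088, which matches the reported 0.0936 minus 0.006. Descending astride the arbor.

Call:
{"fn": "arm_command", "kwargs": {"moves": [{"x": 0.0013,"y": -0.0008,"z": 0.003,"wx": 0,"wy": 0,"wz": 0},{"x": 0,"y": 0,"z": 0.006,"wx": 0,"wy": 0,"wz": 0},{"x": 0,"y": 0,"z": 0.006,"wx": 0,"wy": 0,"wz": 0},{"x": 0,"y": 0,"z": 0.006,"wx": 0,"wy": 0,"wz": 0},{"x": 0,"y": 0,"z": 0.006,"wx": 0,"wy": 0,"wz": 0},{"x": 0,"y": 0,"z": 0.005,"wx": 0,"wy": 0,"wz": 0},{"x": 0,"y": 0,"z": 0.003,"wx": 0,"wy": 0,"wz": 0},{"x": 0,"y": 0,"z": 0,"wx": 0,"wy": 0,"wz": 0},{"x": 0,"y": 0,"z": 0,"wx": 0,"wy": 0,"wz": 0},{"x": 0,"y": 0,"z": 0,"wx": 0,"wy": 0,"wz": 0}]}}

```text
time_s: 18.6
tool_pos: [0.4703, 0.0845, 0.0583]
eef_rot: [3.141, 0.0, -3.092]
ft_force: [0.3, 0.4, -0.3]
finger_gap: 0.0107
```

```bash
python3 go.py .4705 .0846 .04 182.8
```

```text
t 18.6 pos [0.4703 0.0845 0.0583] rpy [ 1.7999e+02  3.0000e-02 -1.7718e+02] j [-0.61  0.13  0.36  2.01 -0.06  1.    1.4 ] F [ 0.3  0.4 -0.3] gap 0.0107
tool shift mm [-0.2  0.1 18.3] turn rad [0.0003 0.0005 0.0004]
```

Call:
{"fn": "arm_command", "kwargs": {"moves": [{"x": 0,"y": 0,"z": 0.002,"wx": 0,"wy": 0,"wz": 0},{"x": 0,"y": 0,"z": 0.002,"wx": 0,"wy": 0,"wz": 0},{"x": 0,"y": 0,"z": 0.002,"wx": 0,"wy": 0,"wz": 0},{"x": 0,"y": 0,"z": 0.002,"wx": 0,"wy": 0,"wz": 0},{"x": 0,"y": 0,"z": 0.002,"wx": 0,"wy": 0,"wz": 0},{"x": 0,"y": 0,"z": 0,"wx": 0,"wy": 0,"wz": 0},{"x": 0,"y": 0,"z": 0,"wx": 0,"wy": 0,"wz": 0},{"x": 0,"y": 0,"z": 0,"wx": 0,"wy": 0,"wz": 0},{"x": 0,"y": 0,"z": 0,"wx": 0,"wy": 0,"wz": 0},{"x": 0,"y": 0,"z": 0,"wx": 0,"wy": 0,"wz": 0}]}}

```text
time_s: 19.6
tool_pos: [0.4701, 0.0845, 0.0481]
eef_rot: [3.141, 0.0, -3.092]
ft_force: [-0.9, -0.2, -1.2]
finger_gap: 0.0106
```

```bash
python3 go.py .4705 .0846 .04 182.8
```

```text
t 19.6 pos [0.4701 0.0845 0.0481] rpy [ 1.7999e+02  1.0000e-02 -1.7718e+02] j [-0.61  0.15  0.36  2.02 -0.06  0.98  1.4 ] F [-0.9 -0.2 -1.2] gap 0.0106
tool shift mm [-0.4  0.1  8.1] turn rad [0.0002 0.0001 0.0003]
```

Pins are about 8 mm into the holes with no contact force.

Call:
{"fn": "arm_command", "kwargs": {"moves": [{"x": 0,"y": 0,"z": 0.002,"wx": 0,"wy": 0,"wz": 0},{"x": 0,"y": 0,"z": 0.002,"wx": 0,"wy": 0,"wz": 0},{"x": 0,"y": 0,"z": 0.002,"wx": 0,"wy": 0,"wz": 0},{"x": 0,"y": 0,"z": 0.001,"wx": 0,"wy": 0,"wz": 0},{"x": 0,"y": 0,"z": 0.001,"wx": 0,"wy": 0,"wz": 0},{"x": 0,"y": 0,"z": 0.0005,"wx": 0,"wy": 0,"wz": 0},{"x": 0,"y": 0,"z": 0,"wx": 0,"wy": 0,"wz": 0},{"x": 0,"y": 0,"z": 0,"wx": 0,"wy": 0,"wz": 0},{"x": 0,"y": 0,"z": 0,"wx": 0,"wy": 0,"wz": 0},{"x": 0,"y": 0,"z": 0,"wx": 0,"wy": 0,"wz": 0}]}}

```text
time_s: 20.6
tool_pos: [0.4701, 0.0845, 0.0398]
eef_rot: [3.141, 0.0, -3.092]
ft_force: [-2.3, -1.4, 5.4]
finger_gap: 0.0106
```

```bash
python3 go.py .4705 .0846 .04 182.8
```

```text
t 20.6 pos [0.4701 0.0845 0.0398] rpy [ 179.99    0.   -177.18] j [-0.61  0.16  0.36  2.03 -0.07  0.96  1.41] F [-2.3 -1.4  5.4] gap 0.0106
tool shift mm [-0.4  0.1 -0.2] turn rad [0.0002 0.0001 0.0003]
```

Contact is at the expected height (0.0398, 5 N). Release and retreat upward.

Call:
{"fn": "arm_command", "kwargs": {"moves": [{"x": 0,"y": 0,"z": 0,"wx": 0,"wy": 0,"wz": 0},{"x": 0,"y": 0,"z": 0,"wx": 0,"wy": 0,"wz": 0},{"x": 0,"y": 0,"z": 0,"wx": 0,"wy": 0,"wz": 0},{"x": 0,"y": 0,"z": 0,"wx": 0,"wy": 0,"wz": 0},{"x": 0,"y": 0,"z": 0,"wx": 0,"wy": 0,"wz": 0},{"x": 0,"y": 0,"z": -0.005,"wx": 0,"wy": 0,"wz": 0},{"x": 0,"y": 0,"z": -0.02,"wx": 0,"wy": 0,"wz": 0},{"x": 0,"y": 0,"z": -0.025,"wx": 0,"wy": 0,"wz": 0},{"x": 0,"y": 0,"z": -0.025,"wx": 0,"wy": 0,"wz": 0},{"x": 0,"y": 0,"z": -0.025,"wx": 0,"wy": 0,"wz": 0}], "grip": 0.04}}

```text
time_s: 21.6
tool_pos: [0.47, 0.0844, 0.1409]
eef_rot: [3.141, 0.0, -3.093]
ft_force: [0.9, 0.1, 0.1]
finger_gap: 0.04
```

Call:
{"fn": "arm_command", "kwargs": {"moves": [{"x": 0,"y": 0,"z": -0.02,"wx": 0,"wy": 0,"wz": 0},{"x": 0,"y": 0.015,"z": 0,"wx": 0,"wy": 0,"wz": 0},{"x": 0,"y": 0.025,"z": 0,"wx": 0,"wy": 0,"wz": 0},{"x": 0,"y": 0.025,"z": 0,"wx": 0,"wy": 0,"wz": 0},{"x": 0,"y": 0.025,"z": 0,"wx": 0,"wy": 0,"wz": 0},{"x": 0,"y": 0.025,"z": 0,"wx": 0,"wy": 0,"wz": 0},{"x": 0,"y": 0.025,"z": 0,"wx": 0,"wy": 0,"wz": 0},{"x": 0,"y": 0.025,"z": 0,"wx": 0,"wy": 0,"wz": 0},{"x": 0,"y": 0.025,"z": 0,"wx": 0,"wy": 0,"wz": 0},{"x": 0,"y": 0.015,"z": 0,"wx": 0,"wy": 0,"wz": 0}]}}

```text
time_s: 22.6
tool_pos: [0.4587, 0.2917, 0.1587]
eef_rot: [3.142, -0.001, -3.09]
ft_force: [-0.5, -1.3, 0.7]
finger_gap: 0.0403
```

```bash
python3 go.py .4705 .0846 .04 182.8; python3 -c "
from h import *
g=grab('scene');t=grab('top')
a=cv2.resize(g['pixels'][150:270,250:370],(420,420),interpolation=2); b=cv2.resize(t['pixels'][225:270,215:300],(380,201),interpolation=2); o=np.zeros((420,800,3),np.uint8); o[:,:420]=a; o[:201,420:]=b; save(o,'f1.png')
Q=cloud(g); H=cv2.cvtColor(g['pixels'],cv2.COLOR_RGB2HSV)
m=(abs(Q[...,1]-.085)<.03)&(abs(Q[...,0]-.465)<.04)&(Q[...,2]>.07)&(H[...,0]<20)&(H[...,1]>150); q=Q[m]; print('tab z',len(q),np.percentile(q,[2,98],axis=0).round(3))
P=cloud(t); m=(abs(P[...,1]-.085)<.03)&(abs(P[...,0]-.47)<.04)
print('tab top',np.percentile(P[m&(P[...,2]>.09)],[5,50,95],axis=0).round(3)); k=m&(abs(P[...,2]-.072)<.005); k[:,:1]=0; print('crown',k.sum(),np.percentile(P[k],[3,50,97],axis=0).round(4))
"
```

```text
t 22.6 pos [0.4587 0.2917 0.1587] rpy [ 1.8000e+02 -6.0000e-02 -1.7704e+02] j [-0.83  0.17  0.2   1.73 -0.04  1.24  1.  ] F [-0.5 -1.3  0.7] gap 0.0403
tool shift mm [  -1.2 -207.5  118.7] turn rad [ 0.     -0.0011  0.0028]
tab z 143 [[0.455 0.08  0.076]
 [0.48  0.091 0.103]]
tab top [[0.461 0.08  0.096]
 [0.473 0.085 0.099]
 [0.484 0.091 0.102]]
crown 68 [[0.4449 0.0799 0.0673]
 [0.4751 0.0852 0.0701]
 [0.4961 0.0924 0.0735]]
```

View pics/f1.png

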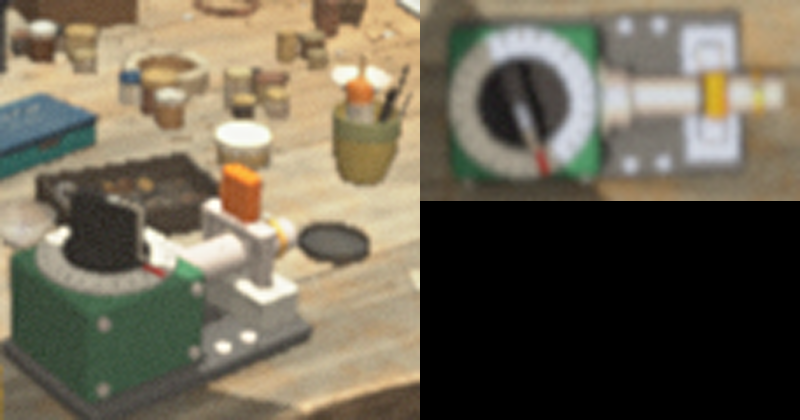

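The clamp sits astride the arbor (tab at (240,190)), with its tab top at z≈0.102 and crown at about 0.072 as expected when seated. The pointer still meets the red mark at (155,270) and (540,160). Handing in.

```bash
python3 -c "
from cell import manip; print(manip.finish_job())"
```

```text
the job is handed in; nothing more can be done
None
```

I turned the knob counter-clockwise by about 0.7 rad onto the red mark. Then I lifted the clamp by its orange tab and lowered it astride the arbor into the bracket holes. I let go of it and handed the job in at about 23 s.

**Knob:** after release, the top camera read the pointer at 20.5° and the mark at 19.4°, so they agree within about 1°. The last picture still shows the pointer on the mark.

**Clamp:** the pins went in without force, and contact came at the expected height with about 5 N. The side camera puts the tab top at 0.103 m, where 0.102 is expected when seated. The top camera reads lower, with a median of 0.099 for the tab top and 0.070 for the crown (0.072 expected).

**Reading that disagreed:** the real fingertips stood about 41 mm higher than the reported TCP. My first grip on the knob therefore closed on air above it. I corrected for this from the camera depth and it held for the rest of the job.

**Contact force:** while I held the knob, the wrist force peaked at about 29 N in the readings between moves, then eased to about 3 N.

**Pot, tin and loupe:** I did not measure these at the end. The arm's path stayed clear of all three.

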